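# Tip a dial disc out of its printing nest and rack it

## Task

Unload the dial disc that lies flat in the printing nest: press its back edge down into the well so that it tips, stays leaning on the slope against the back wall and rests there by itself with its front edge raised, then take it by that raised edge and stand it in the empty middle slot of the drying rack, fully down and upright between the two discs already there, and let go. Do not drop the disc, do not shift the two standing discs, and leave the loupe and the star knob between nest and rack where they are.

Things in the scene. Friction and masses are not known exactly. Their poses are not given: they have to be found in the camera images.
- nest: Fixed printing nest, grey block 120 x 120 x 70 mm high. Origin under its centre on the table; z up, +x to its back, front (-x) faces the robot. In its top a pocket 10 mm deep, round in front, centred on the origin, floor 60 mm above the table; the disc lies in it flush, with 2 mm play. The middle 44 mm of the front floor and rim is cut lower (floor there 40 mm above the table) for a finger.
- nest_ridge (a point): Middle of the straight ridge across the pocket, 60 mm above the table, 5 mm behind the pocket centre; axes as the nest's. In front the floor is level; behind, a slick slope 100 mm wide falls at 55 degrees from level into a well that ends 45 mm behind the ridge at an upright back wall (top 70 mm above the table). The disc's balance point is in front of the ridge, so it lies flat by itself.
- nest_press (a point): Where to press: 33 mm behind the pocket centre, level with the flat disc's top, 70 mm above the table. Pushed down some 20 mm here with a few newtons, the disc tips over the ridge, slides to the back wall and stays leaning on the slope at 55 degrees when released; its raised front edge then has its underside about 26 mm above the pocket floor, some 13 mm in front of the pocket centre.
- disc_center (a point): Centre (half-way through) of the loose white dial disc, 96 mm diameter, 10 mm thick, about 90 g, smooth plastic with dark tick marks on one face. z is the disc's axis, up while it lies flat in the nest. Too wide to span: pinch it by its two faces at the edge.
- rack: Fixed metal drying rack, base 136 x 100 mm, two comb rails along its x; origin under its centre on the table, z up. Three slots across it (along y) at x = -45, 0 and +45 mm, 14 mm wide between thin tabs that stand 25 to 56 mm above the table, then flare out up to 68 mm. The rail tops (25 mm up, 28 to 40 mm either side of the middle) cradle a standing disc. The middle slot is empty.
- rack_slot (a point): Where the disc's centre is when it stands fully down in the empty middle slot: over the rack's origin, 64 mm above the table. Axes as the rack's: a seated disc's axis lies along x, the slot runs along y.
- rack_disc_1_center (a point): Centre of an equal disc (96 x 10 mm) standing loose in the front slot (x = -45 mm of the rack); z is its axis. Its top is 112 mm above the table. Between its face and a disc in the middle slot are 35 mm, so open the fingers only a little there.
- rack_disc_2_center (a point): Centre of an equal disc standing loose in the back slot (x = +45 mm of the rack), likewise 35 mm from a disc in the middle slot.
- loupe_mid (a point): Middle of a small black folding loupe, 40 x 40 x 42 mm, standing between nest and rack; leave it.
- spare_star_knob_mid (a point): Middle of a black star knob, 40 x 39 x 22 mm, lying between nest and rack; leave it.

How it is judged:
On the way, in this order (a step that is already met when the one before it is completed fails the run):
1. the disc leans on the slope in the nest, front edge raised, untouched by the robot (angle between the z axis of disc_center and the z axis of nest, either way round between 0.8 and 1.12 rad and x of disc_center in the frame of nest between 0.006 and 0.03 m and y of disc_center in the frame of nest between -0.008 and 0.008 m and z of disc_center in the frame of nest between 0.04 and 0.06 m and contact force between disc and the fingers below 0.05 N), for 0.2 s.
2. the disc is held by the fingers, lifted clear of the nest (height (world z) of disc_center above 0.11 m and contact force between disc and the fingers above 1 N and contact force between disc and nest below 0.05 N), for 0.1 s.
3. the disc stands fully down in the middle slot (x of disc_center in the frame of rack_slot between -0.006 and 0.006 m and y of disc_center in the frame of rack_slot between -0.01 and 0.01 m and z of disc_center in the frame of rack_slot between -0.007 and 0.007 m and angle between the z axis of disc_center and the x axis of rack_slot, either way round below 0.2 rad), for 0.2 s.
At the end, for the whole second after the job is handed in: The disc stands released and at rest in the middle slot: centre within 6 mm (across), 10 mm (along) and 7 mm (height) of the slot point, axis within 0.2 rad of the rack's x; the other two discs still stand in their slots within 7 mm across and 8 mm in height and 12 mm of where they were (all of step 3 and x of rack_disc_1_center in the frame of rack_slot between -0.052 and -0.038 m and z of rack_disc_1_center in the frame of rack_slot between -0.008 and 0.008 m and distance of each of rack_disc_1_center, rack_disc_2_center from where it was at the start of the episode below 0.012 m and x of rack_disc_2_center in the frame of rack_slot between 0.038 and 0.052 m and z of rack_disc_2_center in the frame of rack_slot between -0.008 and 0.008 m and linear speed of disc below 0.02 m/s and contact force between disc and the fingers below 0.05 N); the robot touches nothing.
It fails at once if the disc is dropped (faster than 0.7 m/s while no finger holds it) (linear speed of disc above 0.7 m/s and contact force between disc and the fingers below 0.05 N).
It fails at once if a standing disc is shifted by more than 20 mm (distance of any of rack_disc_1_center, rack_disc_2_center from where it was at the start of the episode above 0.02 m).
It fails at once if the loupe or the star knob is moved by more than 20 mm (distance of any of loupe_mid, spare_star_knob_mid from where it was at the start of the episode above 0.02 m).
It also fails if it takes over 58 s, if anything falls off the work surface, if the arm or the gripper's body presses on something with over 40 N, if the wrist force passes 120 N, or if a joint passes its speed limit or range.

## Robot

A 6-joint arm with a two-finger parallel gripper is mounted at the origin on a cart in front of the work surface, level with it; the furniture and walls round the work are solid. World frame = base frame: x ahead of the robot, y to its left, z up, the work surface at z = 0. Lengths are in m, angles in rad, forces in N, time in s.
With the tool pointing down it reaches from about 0.35 to 0.775 m from the base axis. Payload 5.5 kg.
Tool frame: the origin (TCP) lies at the very end of the fingers, on their centre line; the grasp point (between the pads) lies 19 mm behind it; z points along the fingers, y is the direction in which the jaws open and shut (so a half turn about z gives the same grasp; the last joint's range is limited). The gripper opens to 85 mm and grips with 20 to 120 N. Pads are 22 mm wide; open, the fingers measure 114 mm over their backs; the gripper's body (76 mm by 85 mm) begins 54 mm behind the grasp point. The pads swing forward as they close: fully open they stand 13 mm farther back than shut.
Start: joints at [-1.416, 0.313, 0.046, 1.304, 0, 1.431], TCP at [0.167, -0.55, 0.231] pointing down, gripper open.
Joint ranges: [-2.76, 2.76], [-0.86, 1.69], [-1.03, 1.26], [-2.2, 2.34], [-1.47, 1.5], [-3.14, 3.14]. Speed limits (rad/s): [2.57, 2.57, 3.14, 3.14, 3.14, 3.14].

## Interface

Orientations are given as a unit quaternion [w, x, y, z].
In Python, from workcell import get_state, read_camera, hand_in, find_in, silhouettes gives the robot as it stands. The module is installed in compiled form; this text tells all that it offers.
- The arm moves only by the tool send_rows, never from a script. Its argument "deltas" is a list that holds one entry, the list of rows, each a list of 6 numbers: the shift along the world's x, y, z in cm, then the turn, a rotation vector about the world's x, y, z in degrees. In form: [[[dx, dy, dz, wx, wy, wz], ...]]. A call has 1 to 12 rows; each row is the pose to reach, as a shift and turn from the pose commanded when the call began; what a row does not reach only later rows make up. A row lasts 1/10 s, in which the tool goes at most 50 mm and 8.59 degrees, less where a joint would pass 70% of its speed; a pose out of reach is approached as far as the arm can. A call with a gripper value outside its range is refused whole. "jaw" is the opening, from -1 (shut) to 1 (fully open), so that 0 is half open, set as the call begins (left out, the last holds). The fingers move at their own pace and stop on an object; "force" is the grip in N (left out, the last holds). Time passes only in rows, so rows that repeat a pose let the fingers close. It gives the time, the measured TCP pose, the force and the opening at its end, in the units of the state.
- get_state(): the state, without advancing time (a new reading comes with each control period).
- read_camera(name): name is "scene" or "top" or "wrist"; returns a dict with "img" (384x512x3 uint8, red, green, blue), "z_map" (384x512 float32, m along the optical axis (not along the pixel's ray), 0 where there is no reading), "vfov" (degrees; the focal length in pixels is half the picture's height over the tangent of half this angle, whatever the lens; pixels are square), "cx", "cy" (the principal point, pixels), "k1" (the pictures are not rectified: a ray, as slopes to the right and down, at radius r is drawn at 1 + k1 r^2 times it, then the intrinsics apply), "R" (3x3) and "t" (3): a world point X has camera coordinates R X + t; the wrist camera has in their place "hand_eye" (4x4, takes a point from camera to tool coordinates, whose origin is the TCP and whose axes are the flange's). Camera axes: x right, y down, z forward; pixel columns grow to the right and rows downward; lengths in m; the calibration is good to about 2 mm. A picture is of the moment at which its call begins: read the wrist's pose just before it.
- hand_in(): hands the job in, once; it reports no verdict.
Trained networks look in a picture, given as the dict that the camera call returned (one of the last four; its "shot" number tells which), for a name from the list of things; names that differ only in an ending like _2 or _b are one class to them, and where a whole thing is asked for, a point or a joint stands for the part that bears it (a point fixed in the world has none). Each returns a list of dicts, best first, with "conf" (0 to 1); they miss things now and then, are a little off and sometimes report something else, mostly with a low value. They report only what shows in the picture. A call takes as long as a camera call.
- find_in(picture, thing): "box" ([centre column, centre row, width, height] in pixels, round what is visible of it).
- silhouettes(picture, thing): "mask" (384x512 bool, what is visible of it) and "box" ([centre column, centre row, width, height] in pixels, round what is visible of it).
The state is a dict: "clock": time; "joint_pos": joint angles; "qvel": joint speeds; "tau": joint torques, N m; "tcp_pos": TCP position; "orientation": TCP orientation; "wrist_force": force on the tool from outside, world axes, zero at the start; "ft_torque": the same for the moment, N m; "finger_gap": finger opening in m.
Only numpy, scipy, OpenCV 4.12 (cv2) and the standard library are available. Lean on these libraries where they do the work, as an engineer would, in place of code of your own. Each camera call takes 0.05 s, during which the arm holds its last target.

## Working session

There is one attempt and no reset: what is moved stays moved. The work goes in short steps, Python scripts to look and compute and a tool call to move; the robot and the scene stay as the last step left them, time stands still between calls to the robot, and variables do not carry over. Pictures are saved under pics/ and viewed, and the job is handed in when it is done.

Besides the shell and the picture viewer there is one more tool, called as name(argument=value, ...) on one line, values as JSON. send_rows: Moves the arm, as the interface text tells. Its arguments: {"type":"object","properties":{"deltas":{"type":"array","items":{"type":"array","items":{"type":"array","items":{"type":"number"}}}},"jaw":{"type":"number"},"force":{"type":"number"}},"required":["deltas"]}

```bash
mkdir -p pics; ls; python3 - <<'E'
from workcell import *
import cv2,numpy as np
s=get_state()
print({k:np.round(v,4).tolist() for k,v in s.items()})
for n in ["scene","top"]:
    p=read_camera(n); cv2.imwrite(f"pics/{n}0.png",p["img"][:,:,::-1])
    print(n,p["vfov"],p["cx"],p["cy"],p["k1"],p["R"],p["t"],p["shot"])
    np.savez(f"{n}0.npz",**{k:v for k,v in p.items()})
    for th in ["nest","disc_center","rack","rack_disc_1_center","loupe_mid","spare_star_knob_mid"]:
        print(th,[(np.round(d["box"]).tolist(),round(d["conf"],2)) for d in find_in(p,th)])
E
```

```text
pics
{'clock': 0.0, 'joint_pos': [-1.4156, 0.314, 0.045, 1.3036, -0.0, 1.4312], 'qvel': [-0.0, -0.0007, 0.0002, -0.0009, -0.0003, 0.002], 'tau': [-0.0, -48.0628, 29.8532, 0.0194, -0.0002, -0.0], 'tcp_pos': [0.1669, -0.5497, 0.2304], 'orientation': [-0.0009, 0.9892, 0.1468, -0.0], 'wrist_force': [0.1848, -1.0277, -0.7296], 'ft_torque': [0.0092, -0.0192, -0.0429], 'finger_gap': 0.0852}
scene 50.892820724053635 252.16486562748372 198.62752661163415 -0.022653905966532117 [[-0.73253172 -0.68038242 -0.02184112]
 [-0.30046672  0.35195374 -0.88648086]
 [ 0.61083306 -0.64281282 -0.46224956]] [0.37534311 0.22301829 0.66870569] 1
nest [([301.0, 189.0, 65.0, 46.0], 0.69)]
disc_center [([303.0, 178.0, 36.0, 14.0], 0.68)]
rack [([186.0, 252.0, 75.0, 61.0], 0.59), ([301.0, 188.0, 64.0, 49.0], 0.4)]
rack_disc_1_center [([193.0, 246.0, 39.0, 47.0], 0.93)]
loupe_mid [([215.0, 216.0, 24.0, 29.0], 0.81)]
spare_star_knob_mid [([280.0, 223.0, 15.0, 10.0], 0.65)]
top 46.21145214155804 257.07395649438763 194.55999333858682 -0.12258715047329324 [[ 0.02124534 -0.9997685   0.00340292]
 [-0.97430406 -0.02146737 -0.22421142]
 [ 0.22423256  0.00144797 -0.97453459]] [-0.00631241  0.51735264  0.86041205] 2
nest [([346.0, 208.0, 67.0, 65.0], 0.82)]
disc_center [([348.0, 204.0, 49.0, 45.0], 0.55), ([168.0, 164.0, 47.0, 19.0], 0.38)]
rack [([169.0, 194.0, 55.0, 64.0], 0.68)]
rack_disc_1_center [([162.0, 209.0, 52.0, 15.0], 0.8)]
loupe_mid [([240.0, 160.0, 18.0, 26.0], 0.64)]
spare_star_knob_mid [([273.0, 226.0, 17.0, 19.0], 0.72)]
```

```bash
python3 - <<'E'
import cv2,numpy as np
a=cv2.imread("pics/top0.png")[130:270,120:420]; cv2.imwrite("pics/top0c.png",cv2.resize(a,None,fx=2.6,fy=2.6,interpolation=cv2.INTER_CUBIC))
a=cv2.imread("pics/scene0.png")[120:300,120:360]; cv2.imwrite("pics/scene0c.png",cv2.resize(a,None,fx=3.2,fy=3.2,interpolation=cv2.INTER_CUBIC))
E
```

```text
(no output)
```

View pics/top0c.png

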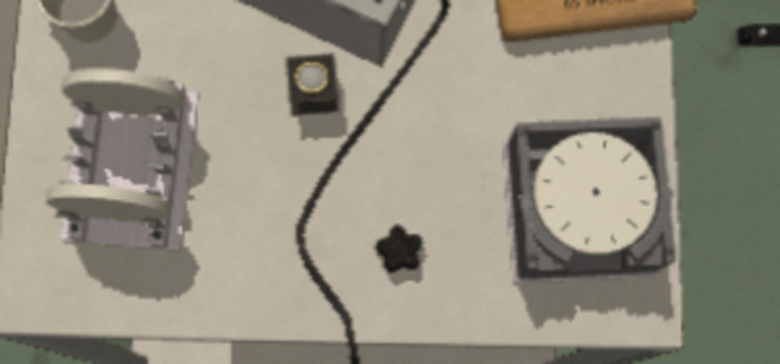

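View pics/scene0c.png

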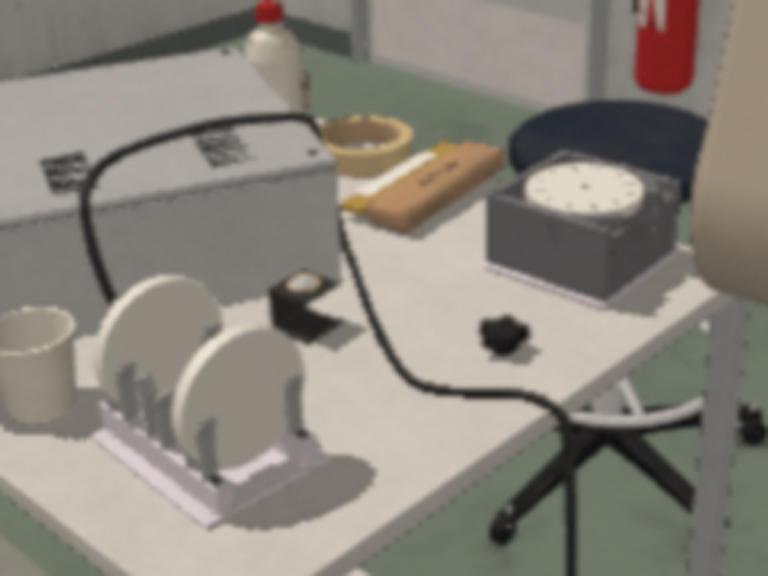

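View pics/top0.png

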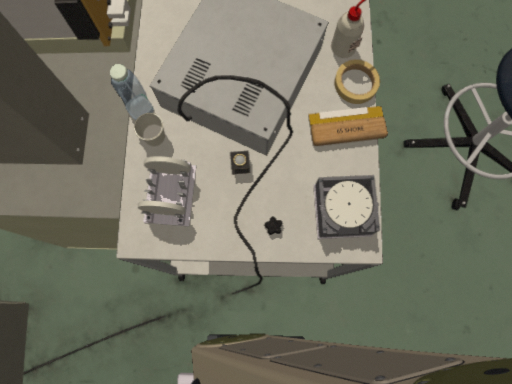

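```bash
cat > h.py <<'E'
import numpy as np,cv2
from scipy.spatial.transform import Rotation as Ro
def quat(q): return Ro.from_quat([q[1],q[2],q[3],q[0]]).as_matrix()
def cam(p,st=None):
    """returns camera->world R,t"""
    if "hand_eye" in p:
        H=np.array(p["hand_eye"]); Rt=quat(st["orientation"]); return Rt@H[:3,:3], Rt@H[:3,3]+np.array(st["tcp_pos"])
    R=np.array(p["R"]);return R.T,-R.T@np.array(p["t"])
def K(p):
    f=192/np.tan(np.radians(float(p["vfov"]))/2); return f,float(p["cx"]),float(p["cy"]),float(p["k1"])
def slopes(p,u,v):
    f,cx,cy,k1=K(p); x=(np.asarray(u,float)-cx)/f;y=(np.asarray(v,float)-cy)/f
    rd=np.hypot(x,y);r=rd.copy()
    for _ in range(15): r=rd/(1+k1*r*r)
    s=1/(1+k1*r*r); return x*s,y*s
def pts(p,st=None):
    v,u=np.mgrid[:384,:512]; x,y=slopes(p,u,v); z=np.asarray(p["z_map"],float)
    P=np.stack([x*z,y*z,z],-1); R,t=cam(p,st); W=P@R.T+t; W[z<=0]=np.nan; return W
def onplane(p,u,v,z,st=None):
    x,y=slopes(p,u,v); R,t=cam(p,st); d=np.stack([x,y,np.ones_like(x)],-1)@R.T
    s=(z-t[2])/d[...,2]; return t+s[...,None]*d
def proj(p,X,st=None):
    R,t=cam(p,st); c=(np.asarray(X)-t)@R; a=c[...,0]/c[...,2];b=c[...,1]/c[...,2]
    f,cx,cy,k1=K(p); s=1+k1*(a*a+b*b); return np.stack([cx+f*a*s,cy+f*b*s],-1)
E
python3 - <<'E'
from h import *
p=np.load("top0.npz"); W=pts(p)
im=p["img"].astype(int)
# disc
reg=np.zeros((384,512),bool);reg[170:240,312:382]=1
z=W[...,2]; 
m=reg&(z>0.055)&(z<0.085); print(np.histogram(z[reg&np.isfinite(z)],bins=np.arange(-.02,.1,.005)))
white=m&(im.sum(-1)>420)
mk=cv2.morphologyEx(white.astype(np.uint8),cv2.MORPH_CLOSE,np.ones((5,5)))
c,_=cv2.findContours(mk,cv2.RETR_EXTERNAL,cv2.CHAIN_APPROX_NONE);c=max(c,key=cv2.contourArea)[:,0]
w=onplane(p,c[:,0],c[:,1],0.07)
A=np.c_[w[:,:2],np.ones(len(w))];s=np.linalg.lstsq(A,(w[:,:2]**2).sum(1),rcond=None)[0];print("disc",s[:2]/2,np.sqrt(s[2]+(s[:2]**2).sum()/4), np.median(z[white]))
# nest top points
mm=m
x=W[mm]; rect=cv2.minAreaRect((x[:,:2]*1000).astype(np.float32));print("nest",rect)
# rack
reg=np.zeros((384,512),bool);reg[150:235,132:200]=1
x=W[reg&np.isfinite(z)];print(np.histogram(x[:,2],bins=np.arange(-.02,.13,.005)))
for lo,hi in [(0.005,.03),(.1,.125)]:
  q=x[(x[:,2]>lo)&(x[:,2]<hi)];print(lo,len(q),cv2.minAreaRect((q[:,:2]*1000).astype(np.float32)),q.min(0),q.max(0))
E
```

```text
(array([   0,    0,    3,  557,  490,  114,   43,   51,   52,   53,   45,
        134,  121,   61,   74,  163,  181, 1615, 1013,    0,    0,    0,
          0]), array([-2.00000000e-02, -1.50000000e-02, -1.00000000e-02, -5.00000000e-03,
        3.46944695e-18,  5.00000000e-03,  1.00000000e-02,  1.50000000e-02,
        2.00000000e-02,  2.50000000e-02,  3.00000000e-02,  3.50000000e-02,
        4.00000000e-02,  4.50000000e-02,  5.00000000e-02,  5.50000000e-02,
        6.00000000e-02,  6.50000000e-02,  7.00000000e-02,  7.50000000e-02,
        8.00000000e-02,  8.50000000e-02,  9.00000000e-02,  9.50000000e-02]))
disc [ 0.50057665 -0.18040871] 0.046699471719250714 0.06959679621482873
nest ((501.0770263671875, -179.66262817382812), (117.53622436523438, 119.26504516601562), 3.454766035079956)
(array([   0,    0,    7, 1361, 2145,  335,   52,   52,  212,  197,   51,
         50,   52,   59,   70,   82,   90,  157,   70,   61,   60,   68,
         81,   82,  105,  137,  120,    0,    0]), array([-2.00000000e-02, -1.50000000e-02, -1.00000000e-02, -5.00000000e-03,
        3.46944695e-18,  5.00000000e-03,  1.00000000e-02,  1.50000000e-02,
        2.00000000e-02,  2.50000000e-02,  3.00000000e-02,  3.50000000e-02,
        4.00000000e-02,  4.50000000e-02,  5.00000000e-02,  5.50000000e-02,
        6.00000000e-02,  6.50000000e-02,  7.00000000e-02,  7.50000000e-02,
        8.00000000e-02,  8.50000000e-02,  9.00000000e-02,  9.50000000e-02,
        1.00000000e-01,  1.05000000e-01,  1.10000000e-01,  1.15000000e-01,
        1.20000000e-01,  1.25000000e-01]))
0.005 848 ((529.0894775390625, 208.56585693359375), (127.35761260986328, 136.24827575683594), 86.92985534667969) [0.45860352 0.14256818 0.00500466] [0.59449211 0.27386952 0.02980188]
0.1 362 ((529.109375, 195.8822021484375), (64.93614196777344, 102.01176452636719), 87.11646270751953) [0.47724059 0.16142247 0.10003097] [0.58110115 0.23077321 0.11467034]
```

```bash
python3 - <<'E'
from h import *
from workcell import *
s=get_state();p=read_camera("wrist");print(np.round(p["hand_eye"],3),p["vfov"])
cv2.imwrite("pics/w0.png",p["img"][:,:,::-1])
t=np.load("top0.npz");W=pts(t)
for n,u,v in [("box",265,148),("box2",230,90),("wood",340,125),("tape",365,65),("cup",150,125),("loupe",240,160),("knob",273,226)]: print(n,W[v,u])
E
```

```text
[[-0.    -0.963 -0.269  0.068]
 [ 1.    -0.    -0.001  0.001]
 [ 0.001 -0.269  0.963 -0.143]
 [ 0.     0.     0.     1.   ]] 70.3905723924886
box [ 0.62010368 -0.00969485  0.0520876 ]
box2 [0.72046817 0.06439609 0.11763264]
wood [ 0.68775273 -0.17562069  0.02387061]
tape [ 0.84010607 -0.23918425  0.02216687]
cup [0.68422502 0.24977513 0.00985798]
loupe [0.59596868 0.04274056 0.04076826]
knob [nan nan nan]
```

send_rows(deltas=[[[1,3,3,0,0,0],[4,7,7,0,0,0],[8,12,10,0,0,2],[12,17,10,0,0,4],[16,22,10,0,0,8],[20,27,10,0,0,12],[24,32,10,0,0,16],[27,36,10,0,0,20],[28.3,36.9,10,0,0,20.5],[28.3,36.9,10,0,0,20.5],[28.3,36.9,10,0,0,20.5],[28.3,36.9,10,0,0,20.5]]], jaw=-1)

```text
clock: 1.95
tcp_pos: [0.4507, -0.18, 0.3313]
orientation: [0.0, 0.947, 0.322, -0.0]
wrist_force: [-0.3, -0.6, 0.0]
finger_gap: -0.0003
```

```bash
cat > w.py <<'E'
import sys
from h import *
from workcell import *
def shot(name,scale=1.5):
    s=get_state();p=read_camera("wrist")
    cv2.imwrite(f"pics/{name}.png",cv2.resize(p["img"][:,:,::-1],None,fx=scale,fy=scale))
    np.savez(name+".npz",tcp_pos=s["tcp_pos"],orientation=s["orientation"],**p)
    return s,p
if __name__=="__main__":
    s,p=shot(sys.argv[1])
    print(np.round(s["joint_pos"],3),np.round(s["tcp_pos"],4))
E
python3 w.py w1
```

```text
[-0.545  0.128  0.052  1.495 -0.     1.94 ] [ 0.4507 -0.18    0.3313]
```

View pics/w1.png

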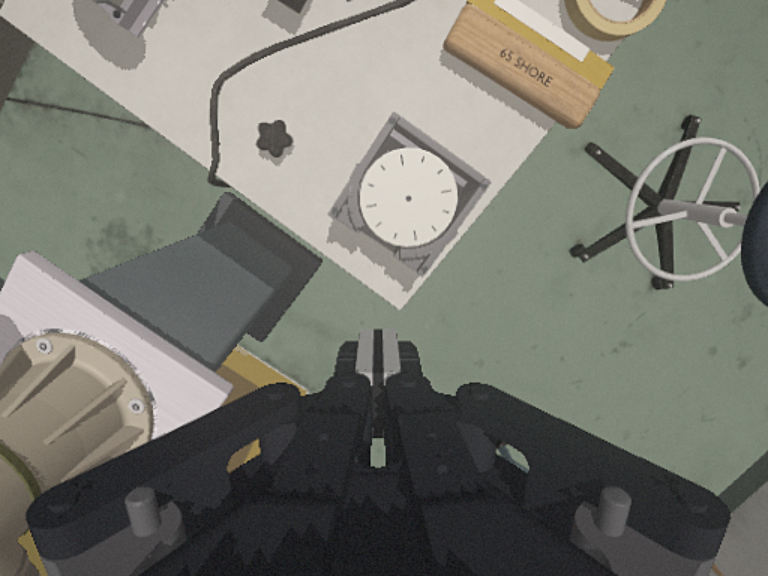

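The picture shows the nest centred near (408,195) with the dial disc lying flat in it, and the star knob at (274,137). The shut fingertips are at (378,340).

```bash
cat > nest.py <<'E'
import sys
from h import *
from scipy.optimize import least_squares
p=np.load(sys.argv[1]+".npz");st=p;W=pts(p,st);z=W[...,2];im=p["img"].astype(int)
near=np.hypot(W[...,0]-.5,W[...,1]+.18)<.1
m=near&(z>0.063)&(z<0.078)
print("zmed",np.median(z[m]))
m=cv2.morphologyEx(m.astype(np.uint8),cv2.MORPH_CLOSE,np.ones((5,5)))
c,_=cv2.findContours(m,cv2.RETR_EXTERNAL,cv2.CHAIN_APPROX_NONE);c=max(c,key=cv2.contourArea)[:,0]
w=onplane(p,c[:,0],c[:,1],0.07,st)[:,:2]
# robust square fit: signed dist to a 120 mm square
def f(q):
    a=q[2];R=np.array([[np.cos(a),np.sin(a)],[-np.sin(a),np.cos(a)]]);l=(w-q[:2])@R.T
    return np.abs(l).max(1)-q[3]
r=least_squares(f,[.5,-.18,.05,.06],loss="soft_l1",f_scale=.001);print("nest",r.x[:2],np.degrees(r.x[2]),r.x[3],np.abs(r.fun).mean())
white=near&(z>.06)&(im.min(-1)>150)
mk=cv2.morphologyEx(white.astype(np.uint8),cv2.MORPH_CLOSE,np.ones((5,5)))
c,_=cv2.findContours(mk,cv2.RETR_EXTERNAL,cv2.CHAIN_APPROX_NONE);c=max(c,key=cv2.contourArea)[:,0]
w=onplane(p,c[:,0],c[:,1],0.07,st)
r=least_squares(lambda q:np.hypot(w[:,0]-q[0],w[:,1]-q[1])-q[2],[.5,-.18,.048],loss="soft_l1",f_scale=.001);print("disc",r.x)
E
python3 nest.py w1
```

```text
zmed 0.07038299131101175
nest [ 0.50189686 -0.18112097] 4.170516399667573 0.055704399395293515 0.002883497163736241
disc [ 0.49814028 -0.18127757  0.0470223 ]
```

send_rows(deltas=[[[1,0,0,0,0,-8.5],[2,0,0,0,0,-17],[3,0,0,0,0,-25.5],[4,0,0,0,0,-33.5],[4,0,0,0,0,-33.5]]])

```text
clock: 2.5
tcp_pos: [0.4899, -0.1831, 0.331]
orientation: [0.0, 0.999, 0.032, -0.0]
wrist_force: [0.2, 0.9, 0.1]
finger_gap: -0.0
```

```bash
python3 w.py w2;python3 nest.py w2
```

```text
[-0.511  0.203  0.143  1.51  -0.     2.566] [ 0.4899 -0.1831  0.331 ]
zmed 0.07037233872021847
nest [ 0.50050711 -0.1813353 ] 4.228272043652307 0.05577334013467441 0.002850781057108538
disc [ 0.49802849 -0.18073154  0.04709486]
```

View pics/w2.png

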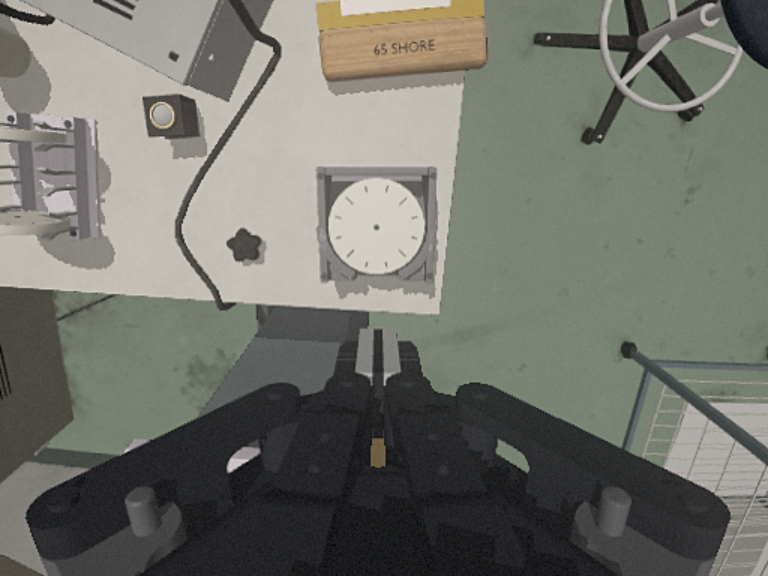

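```bash
python3 - <<'E'
from h import *
p=np.load("w2.npz")
c=np.array([[318,167],[437,167],[320,282],[435,283]])/1.5
w=onplane(p,c[:,0],c[:,1],.07,p);print(w, w.mean(0)); 
a=w[0]-w[1];print(np.degrees(np.arctan2(-a[0],a[1])),np.linalg.norm(a),np.linalg.norm(w[0]-w[2]))
a=w[0]-w[2];print(np.degrees(np.arctan2(a[1],a[0])))
a=w[1]-w[3];print(np.degrees(np.arctan2(a[1],a[0])))
im=p["img"];cv2.imwrite("pics/w2c.png",cv2.resize(im[90:210,190:310,::-1],None,fx=5,fy=5))
E
```

```text
[[ 0.55214074 -0.12235688  0.07      ]
 [ 0.55948961 -0.23632741  0.07      ]
 [ 0.43737678 -0.12757492  0.07      ]
 [ 0.4439536  -0.24600952  0.07      ]] [ 0.49824018 -0.18306718  0.07      ]
3.6893471296341547 0.11420721280992194 0.114882523656012
2.6033090853575818
4.790289615727404
```

View pics/w2c.png

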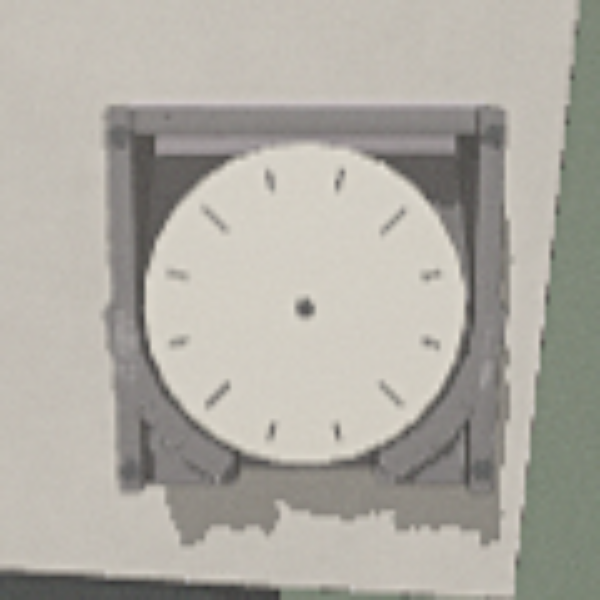

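send_rows(deltas=[[[2,0.1,-4,0,0,0],[4.2,0.2,-8,0,0,0],[4.2,0.2,-12,0,0,0],[4.2,0.2,-16,0,0,0],[4.2,0.2,-20,0,0,0],[4.2,0.2,-23,0,0,0],[4.2,0.2,-23,0,0,0],[4.2,0.2,-23,0,0,0]]])

```text
clock: 3.35
tcp_pos: [0.5313, -0.1799, 0.1018]
orientation: [-0.0, 0.999, 0.034, -0.0]
wrist_force: [-0.3, -0.7, 0.2]
finger_gap: 0.0
```

```bash
python3 w.py w3
```

```text
[-0.469  0.358 -0.217  0.996 -0.     2.604] [ 0.5313 -0.1799  0.1018]
```

View pics/w3.png

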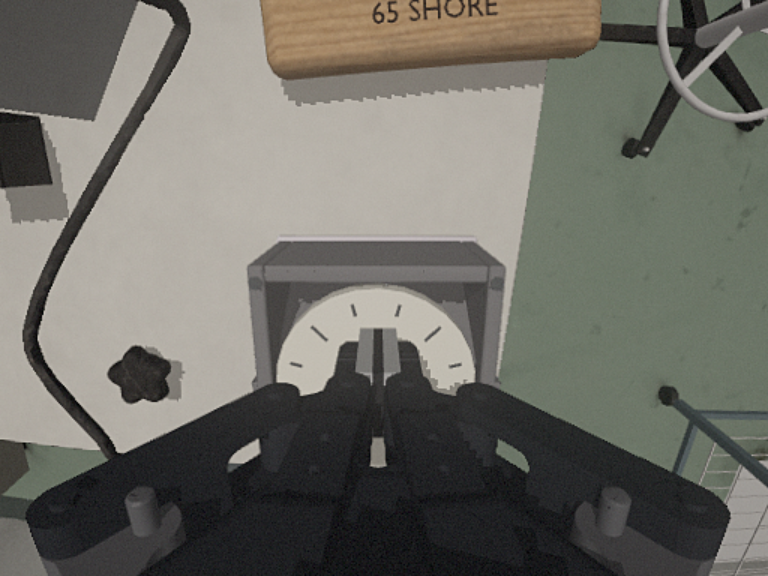

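send_rows(deltas=[[[0,0,-2.4,0,0,0],[0,0,-3.0,0,0,0],[0,0,-3.4,0,0,0],[0,0,-3.8,0,0,0],[0,0,-4.2,0,0,0],[0,0,-4.6,0,0,0],[0,0,-5.0,0,0,0],[0,0,-5.3,0,0,0],[0,0,-5.3,0,0,0],[0,0,-5.3,0,0,0]]])

```text
clock: 4.4
tcp_pos: [0.5329, -0.1794, 0.0486]
orientation: [0.0, 0.999, 0.034, 0.001]
wrist_force: [2.1, 1.0, 0.7]
finger_gap: -0.0003
```

```bash
python3 w.py w4; python3 - <<'E'
from workcell import *
import cv2
p=read_camera("scene");cv2.imwrite("pics/s4.png",cv2.resize(p["img"][110:270,220:400,::-1],None,fx=3.5,fy=3.5))
E
```

```text
[-0.468  0.408 -0.287  0.873  0.     2.606] [ 0.5329 -0.1794  0.0486]
```

View pics/s4.png

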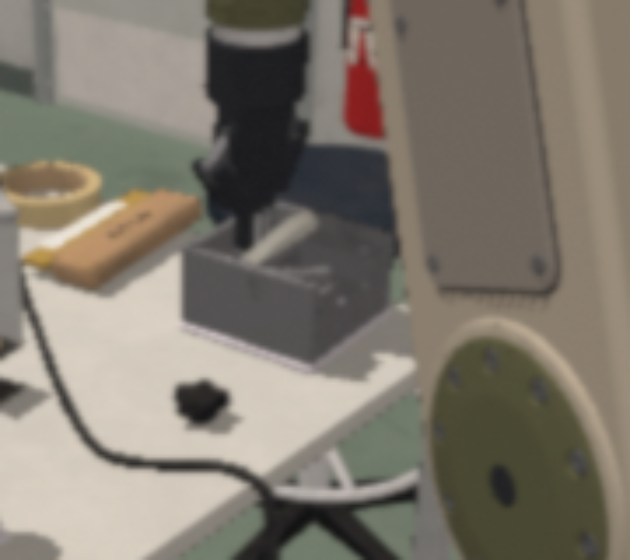

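View pics/w4.png

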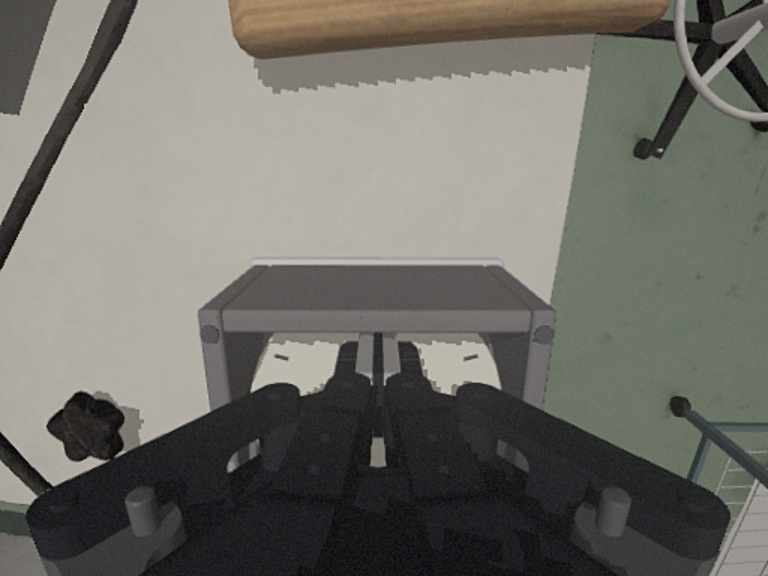

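The disc has tipped: in the scene picture its front edge is raised at about (280,235), with the finger behind it. I'm lifting away now.

send_rows(deltas=[[[0,0,1.5,0,0,0],[0,0,4,0,0,0],[0,0,8,0,0,0],[-1,0,13,0,0,0],[-3,0,18,0,0,0],[-5,0,23,0,0,0],[-7,0,26,0,0,0],[-7,0,26,0,0,0],[-7,0,26,0,0,0]]])

```text
clock: 5.4
tcp_pos: [0.4617, -0.1795, 0.309]
orientation: [0.001, 0.999, 0.034, 0.0]
wrist_force: [0.1, 0.7, -0.1]
finger_gap: 0.0001
```

```bash
python3 w.py w5; python3 - <<'E'
from h import *
from workcell import *
p=read_camera("scene");cv2.imwrite("pics/s5.png",cv2.resize(p["img"][110:270,220:400,::-1],None,fx=3.5,fy=3.5))
p=np.load("w5.npz");W=pts(p,p);z=W[...,2];im=p["img"].astype(int)
m=(np.hypot(W[...,0]-.5,W[...,1]+.18)<.08)&(z>.015)&(z<.13)&(im.min(-1)>135)
m=cv2.erode(m.astype(np.uint8),np.ones((5,5)))>0
q=W[m];print(len(q));c=np.median(q,0)
for _ in range(3):
    u,s,v=np.linalg.svd(q-q.mean(0),full_matrices=False);n=v[2]*np.sign(v[2][2]);d=(q-q.mean(0))@n;q=q[np.abs(d)<.003]
print(len(q),"normal",n,"tilt",np.degrees(np.arccos(n[2])),"az",np.degrees(np.arctan2(n[1],n[0])),"mean",q.mean(0))
print("front/top",q[np.argsort(-q[:,2])[:15]].mean(0),q.min(0),q.max(0))
# disc centre by minEnclosingCircle on plane
e1=np.cross(n,[0,0,1]);e1/=np.linalg.norm(e1);e2=np.cross(n,e1)
o=q.mean(0);ab=np.c_[(q-o)@e1,(q-o)@e2];cc,r=cv2.minEnclosingCircle((ab*1000).astype(np.float32));print("circle",r)
C=o+e1*cc[0]/1000+e2*cc[1]/1000;print("topface c",C,"centre",C-.005*n)
E
```

```text
[-5.330e-01  1.450e-01  1.800e-02  1.443e+00 -1.000e-03  2.542e+00] [ 0.4617 -0.1795  0.309 ]
1240
1209 normal [0.81196067 0.05419374 0.58119094] tilt 54.465649568658804 az 3.818502423310351 mean [ 0.5112391 -0.1783788  0.0658196]
front/top [ 0.4947395  -0.18362313  0.09144795] [ 0.49067384 -0.22391322  0.02136832] [ 0.54282773 -0.13575673  0.09318013]
circle 45.19136047363281
topface c [ 0.51808127 -0.17918167  0.05633552] centre [ 0.51402146 -0.17945264  0.05342956]
```

View pics/s5.png

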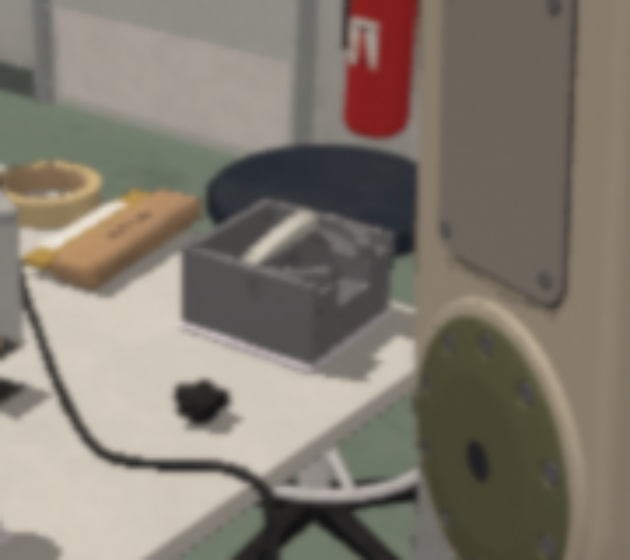

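View pics/w5.png

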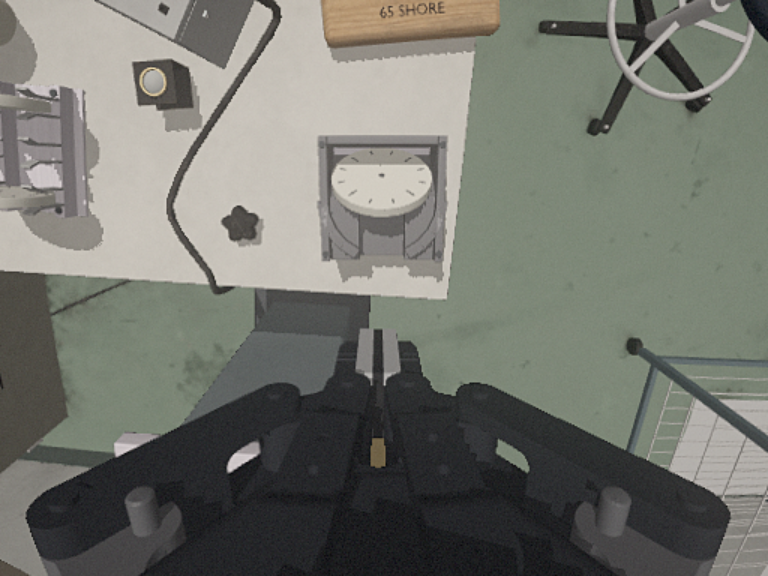

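The disc leans on its own at about 55° with its front edge raised. In the wrist picture the edge is at about (382,212). Next I turn the gripper for the pinch.

send_rows(deltas=[[[0,0,0,0,0,8],[0,0,0,0,0,16.5],[0,0,0,0,0,25],[0,0,0,0,0,33.5],[0,0,0,0,0,42],[0,0,0,0,0,50.5],[0,0,-2,0,0,59],[0,0,-4,0,0,67.5],[-1,0,-6,0,0,76],[-2,0,-7,0,0,84.5],[-3,0,-8,0,0,90],[-3,0,-8,0,0,90]]], jaw=-0.3)

```text
clock: 6.7
tcp_pos: [0.4297, -0.1779, 0.2249]
orientation: [-0.004, 0.683, 0.731, -0.001]
wrist_force: [0.1, -0.7, -0.2]
finger_gap: 0.0296
```

send_rows(deltas=[[[0,0,0,0.5,-8,0],[0,0,0,1.1,-16,0],[0,0,0,1.6,-24,0],[0,0,0,2.1,-32,0],[0,0,0,2.3,-34.9,0],[0,0,0,2.3,-34.9,0],[0,0,0,2.3,-34.9,0]]])

```text
clock: 7.4
tcp_pos: [0.4322, -0.1797, 0.2285]
orientation: [0.205, 0.652, 0.696, 0.219]
wrist_force: [0.3, 1.0, -0.5]
finger_gap: 0.0296
```

```bash
python3 w.py w6; python3 - <<'E'
from h import *
p=np.load("w6.npz");R=quat(p["orientation"]);print(R.round(3))
a=np.radians(3.8);d=np.array([np.cos(np.radians(55))*np.cos(a),np.cos(np.radians(55))*np.sin(a),-np.sin(np.radians(55))])
n=np.array([np.sin(np.radians(55))*np.cos(a),np.sin(np.radians(55))*np.sin(a),np.cos(np.radians(55))])
print("want z",d,"y",n)
E
```

```text
[-0.882 -0.258 -0.712  0.729  0.483  0.719] [ 0.4322 -0.1797  0.2285]
[[-0.066  0.818  0.571]
 [ 0.998  0.054  0.037]
 [-0.     0.572 -0.82 ]]
want z [ 0.57231541  0.03801315 -0.81915204] y [0.81735111 0.0542884  0.57357644]
```

View pics/w6.png

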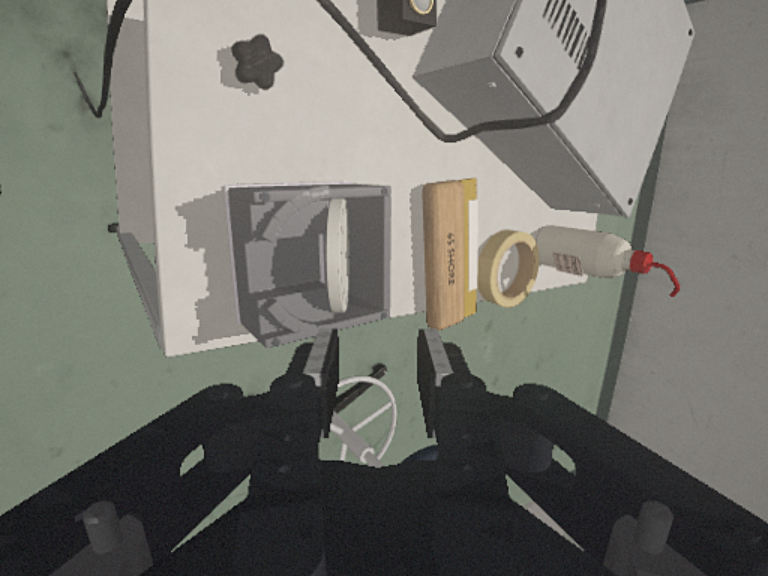

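```bash
python3 - <<'E'
from h import *
p=np.load("w6.npz")
a=np.radians(3.8);c,s=np.cos(np.radians(55)),np.sin(np.radians(55))
d=np.array([c*np.cos(a),c*np.sin(a),-s]);n=np.array([s*np.cos(a),s*np.sin(a),c]);l=np.array([-np.sin(a),np.cos(a),0])
im=cv2.resize(p["img"][:,:,::-1],None,fx=1.5,fy=1.5).copy()
C=np.array([.517,-.1795,.051])
t=np.linspace(0,2*np.pi,60)
for sg,col in [(1,(0,0,255)),(-1,(255,0,0))]:
    X=C+sg*.005*n+.048*(np.outer(np.cos(t),d)+np.outer(np.sin(t),l))
    q=proj(p,X,p)*1.5
    cv2.polylines(im,[np.round(q).astype(np.int32)],True,col,1)
cv2.imwrite("pics/w6o.png",cv2.resize(im[170:360,220:410],None,fx=3,fy=3))
E
```

```text
(no output)
```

View pics/w6o.png

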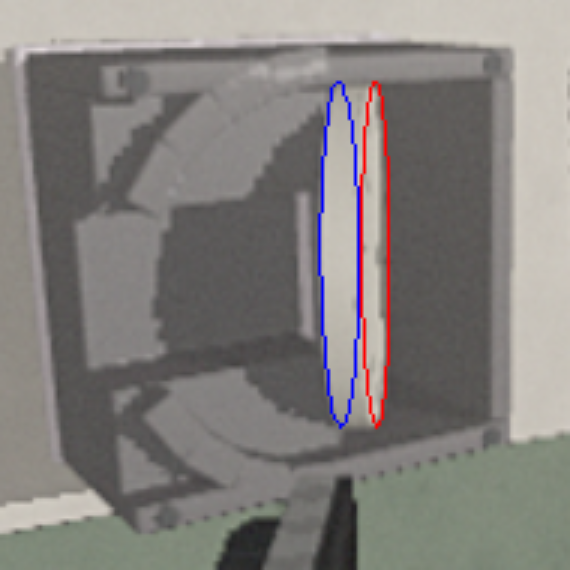

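The projected disc outline matches the picture to within a pixel or two, so I'm going in.

send_rows(deltas=[[[1,-0.1,-3,0,0,0],[2,-0.2,-6,0,0,0],[2.7,-0.3,-9.4,0,0,0],[2.7,-0.3,-9.4,0,0,0],[2.7,-0.3,-9.4,0,0,0]]])

```text
clock: 7.95
tcp_pos: [0.4596, -0.1818, 0.1342]
orientation: [0.204, 0.651, 0.697, 0.219]
wrist_force: [0.5, -0.6, 0.6]
finger_gap: 0.0297
```

```bash
python3 w.py w7
```

```text
[-0.824 -0.106 -0.859  0.406  0.462  0.776] [ 0.4596 -0.1818  0.1342]
```

View pics/w7.png

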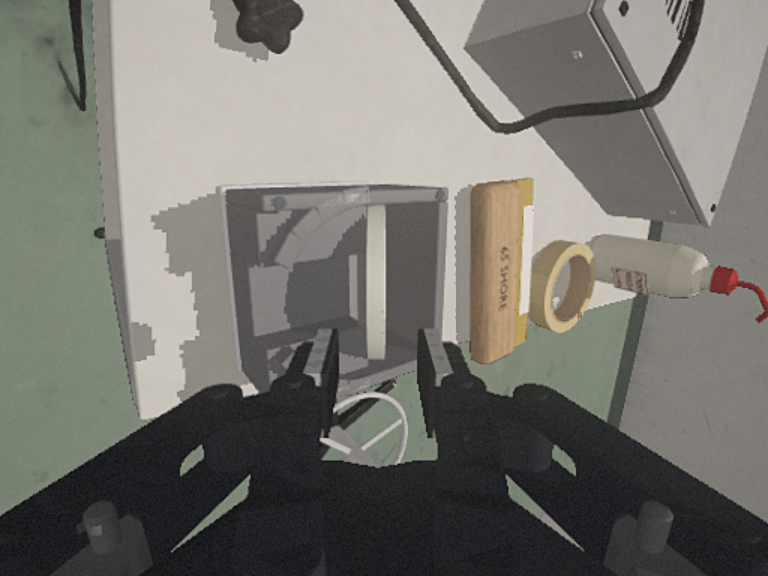

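The disc is centred between the fingers: its band is at column 376 and the jaw middle at 378. I advance along its plane.

send_rows(deltas=[[[1.4,0.1,-2,0,0,0],[2.5,0.1,-3.6,0,0,0],[3.4,0.1,-4.9,0,0,0],[4.1,0.2,-5.9,0,0,0],[4.55,0.2,-6.6,0,0,0],[4.55,0.2,-6.6,0,0,0],[4.55,0.2,-6.6,0,0,0]]])

```text
clock: 8.7
tcp_pos: [0.5051, -0.1807, 0.0693]
orientation: [0.206, 0.651, 0.697, 0.219]
wrist_force: [0.3, -0.8, 0.6]
finger_gap: 0.0299
```

```bash
python3 w.py w8
```

```text
[-0.732  0.076 -0.903  0.136  0.423  0.87 ] [ 0.5051 -0.1807  0.0693]
```

View pics/w8.png

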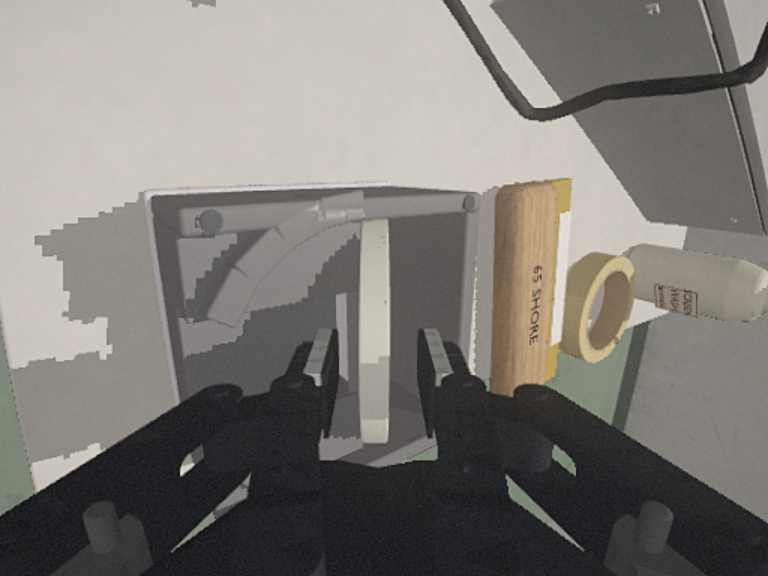

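send_rows(deltas=[[[0,0,0,0,0,0],[0,0,0,0,0,0],[0,0,0,0,0,0],[0,0,0,0,0,0],[0,0,0,0,0,0],[0,0,0,0,0,0]]], jaw=-1, force=50)

```text
clock: 9.35
tcp_pos: [0.5046, -0.1805, 0.0685]
orientation: [0.206, 0.651, 0.697, 0.219]
wrist_force: [-2.2, -0.6, 1.9]
finger_gap: 0.009
```

```bash
python3 w.py w9
```

```text
[-0.732  0.077 -0.904  0.135  0.423  0.87 ] [ 0.5046 -0.1805  0.0685]
```

View pics/w9.png

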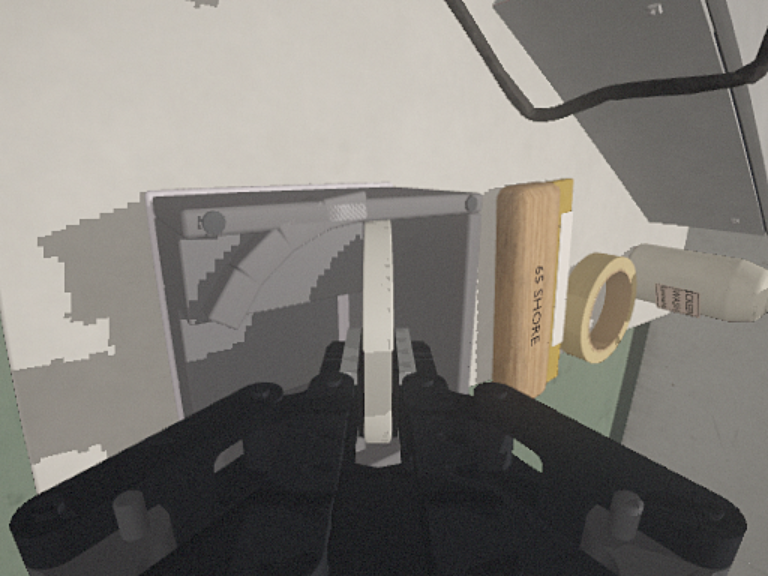

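Held, with a 9 mm gap. I lift up and forward, clear of the slope and wall.

send_rows(deltas=[[[-0.3,0,0.7,0,0,0],[-0.8,0,1.7,0,0,0],[-1.4,0,3.2,0,0,0],[-2,0,5,0,0,0],[-2.8,0,7.5,0,0,0],[-3.5,0,10.5,0,0,0],[-4,0,13.5,0,0,0],[-4,0,16.5,0,0,0],[-4,0,18,0,0,0],[-4,0,18,0,0,0]]])

```text
clock: 10.4
tcp_pos: [0.4655, -0.1811, 0.2515]
orientation: [0.208, 0.65, 0.697, 0.219]
wrist_force: [0.3, -0.7, -1.8]
finger_gap: 0.0089
```

```bash
python3 w.py w10; python3 - <<'E'
from workcell import *
import numpy as np
p=read_camera("top");np.savez("top1.npz",**p)
import cv2;cv2.imwrite("pics/top1.png",cv2.resize(p["img"][130:270,120:420,::-1],None,fx=2.6,fy=2.6,interpolation=cv2.INTER_CUBIC))
E
```

```text
[-0.81  -0.223 -0.638  0.73   0.456  0.792] [ 0.4655 -0.1811  0.2515]
```

View pics/w10.png

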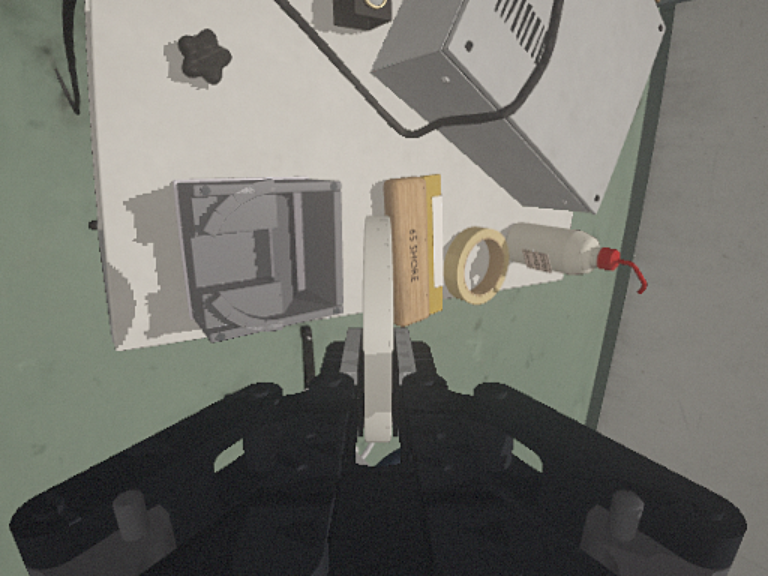

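View pics/top1.png

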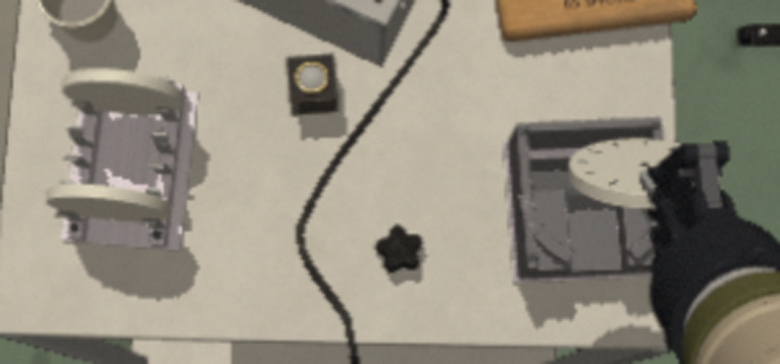

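The disc is lifted and clear: it runs edge-on between the pads in the wrist picture, at column 378, and the nest is empty. Now I bring it upright and carry it towards the rack.

send_rows(deltas=[[[0,0,1,-0.5,7,0],[0.5,2,2,-1,14,0],[1,5,3,-1.5,21,0],[1.5,8.5,3,-1.9,28,0],[2,12,3,-2.3,34.9,0],[2.5,15.5,3,-2.3,34.9,0],[3,19,3,-2.3,34.9,0],[3.5,22,3,-2.3,34.9,0],[3.5,24,3,-2.3,34.9,0],[3.5,24,3,-2.3,34.9,0],[3.5,24,3,-2.3,34.9,0]]])

```text
clock: 11.6
tcp_pos: [0.4989, 0.0601, 0.2767]
orientation: [-0.001, 0.682, 0.731, -0.001]
wrist_force: [0.1, -0.3, -1.2]
finger_gap: 0.0091
```

```bash
python3 w.py w11; python3 -c "
from h import *
print(quat(np.load('w11.npz')['orientation']).round(3))"
```

```text
[-0.04   0.165 -0.036  1.373 -0.     1.462] [0.4989 0.0601 0.2767]
[[-0.069  0.998 -0.003]
 [ 0.998  0.069 -0.   ]
 [ 0.    -0.003 -1.   ]]
```

View pics/w11.png

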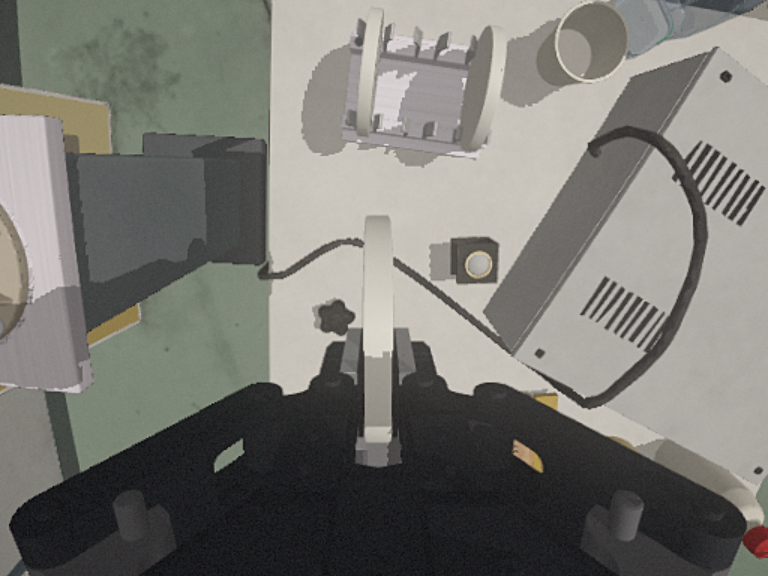

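```bash
cat > rack.py <<'E'
import sys
from h import *
name=sys.argv[1]
p=np.load(name+".npz");st=p if "hand_eye" in p else None;W=pts(p,st);z=W[...,2]
reg=(abs(W[...,0]-.53)<.1)&(abs(W[...,1]-.207)<.09)
for lo,hi in [(.04,.125)]:
    pass
q=W[reg&(z>.075)&(z<.125)]
res=[]
for sel in (q[:,0]<.53,q[:,0]>=.53):
    a=q[sel]; 
    print(len(a),"x",a[:,0].min(),a[:,0].max(),"y",a[:,1].min(),a[:,1].max(),"zmax",np.percentile(a[:,2],98))
    # top rim: points near top
    b=a[a[:,2]>np.percentile(a[:,2],98)-.03]
    k=np.polyfit(b[:,1],b[:,0],1);print("  slope deg (x per y)",np.degrees(np.arctan(k[0])),"x@.207",np.polyval(k,.207))
    res.append(np.polyval(k,.207))
b=W[reg&(z>.006)&(z<.022)]
print(cv2.minAreaRect((b[:,:2]*1000).astype(np.float32)),len(b), np.median(b[:,2]))
E
python3 rack.py top0; python3 rack.py w11
cat > ov.py <<'E'
import sys
from h import *
name,x,y,yaw=sys.argv[1],*map(float,sys.argv[2:5])
box=list(map(int,sys.argv[5:9])); sc=float(sys.argv[9])
p=np.load(name+".npz");st=p if "hand_eye" in p else None
a=np.radians(yaw);Rz=np.array([[np.cos(a),-np.sin(a),0],[np.sin(a),np.cos(a),0],[0,0,1]])
im=p["img"][box[1]:box[3],box[0]:box[2],::-1];im=cv2.resize(im,None,fx=sc,fy=sc,interpolation=cv2.INTER_CUBIC)
def dr(L,col):
    q=proj(p,L@Rz.T+[x,y,0],st);q=(q-np.array(box[:2])+.5)*sc-.5
    cv2.polylines(im,[np.round(q*8).astype(np.int32)],True,col,1,cv2.LINE_AA,3)
for zz,c in((0,(0,255,255)),):
    dr(np.array([[-68,-50,zz],[68,-50,zz],[68,50,zz],[-68,50,zz]])/1000,c)
t=np.linspace(0,2*np.pi,80)
for xc in (-45,45):
    for s,c in((-5,(0,0,255)),(5,(255,0,0))):
        dr(np.c_[np.full(80,xc+s),48*np.cos(t),64+48*np.sin(t)]/1000,c)
for yy in(-34,34):
  dr(np.array([[-7,yy,56],[7,yy,56],[7,yy,25],[-7,yy,25]])/1000,(0,255,0))
cv2.imwrite("pics/"+sys.argv[10]+".png",im)
E
python3 ov.py top0 .529 .207 -3.0 125 145 210 245 7 ov1
python3 ov.py w11 .529 .207 -3.0 190 0 350 120 5 ov2
```

```text
337 x 0.47609619130893194 0.49100641536534606 y 0.15148688867327262 0.24291350341749346 zmax 0.11315515442542701
  slope deg (x per y) 2.658677543234798 x@.207 0.4829852135744004
377 x 0.5663627612939834 0.5815112839676582 y 0.1466496095217378 0.2370979744788306 zmax 0.11283707651036419
  slope deg (x per y) 2.915796347994476 x@.207 0.5731353011747773
((527.155029296875, 194.03036499023438), (96.59471130371094, 135.05165100097656), 88.10680389404297) 301 0.009240770922391506
870 x 0.47380685197442773 0.4892474114844471 y 0.15148357992281247 0.24318643505715626 zmax 0.11270414202019914
  slope deg (x per y) 3.7403971348280405 x@.207 0.4825386452197597
1185 x 0.563019130745319 0.5781946090866358 y 0.14628918503872315 0.238008219185048 zmax 0.11268428578913758
  slope deg (x per y) 3.058925347256499 x@.207 0.5706047744832284
((525.5496215820312, 194.99453735351562), (99.0544204711914, 133.17059326171875), 87.42693328857422) 399 0.0114283162895647
```

View pics/ov1.png

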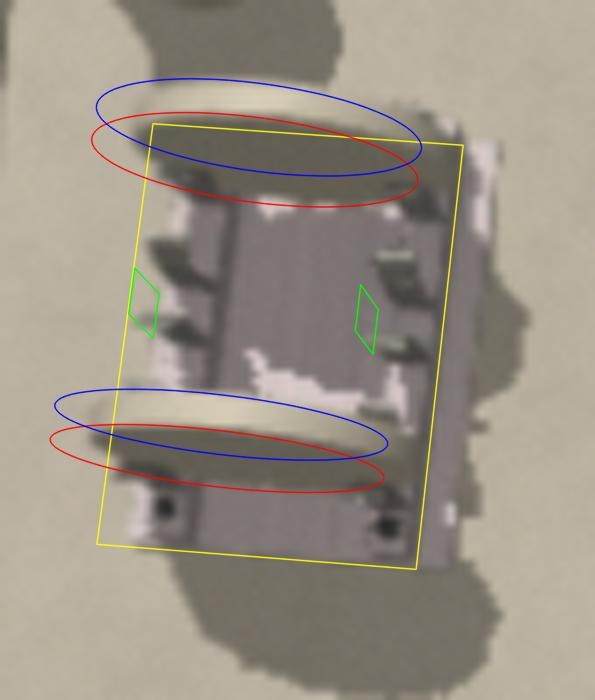

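View pics/ov2.png

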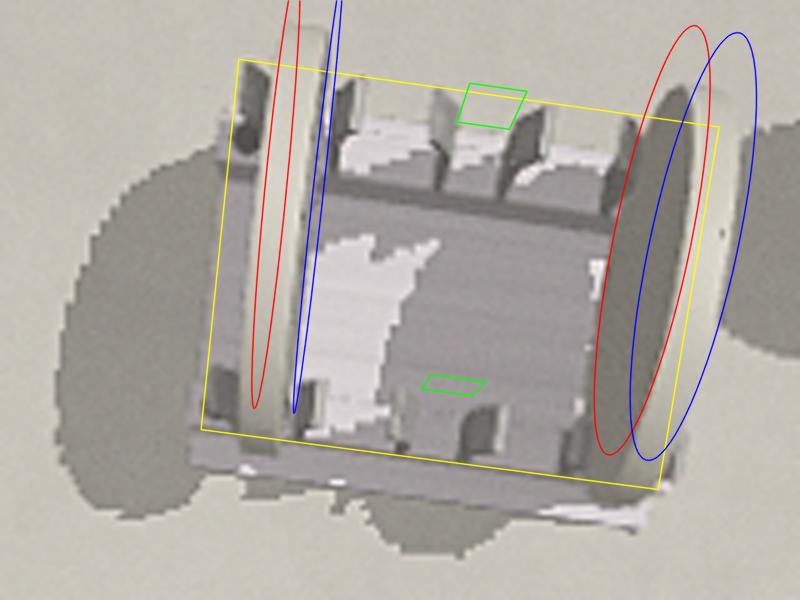

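```bash

python3 ov.py top0 .527 .1945 -3.2 125 145 210 245 6 ov1
python3 ov.py w11 .527 .1945 -3.2 190 0 350 120 4.5 ov2
```

```text
(no output)
```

View pics/ov1.png

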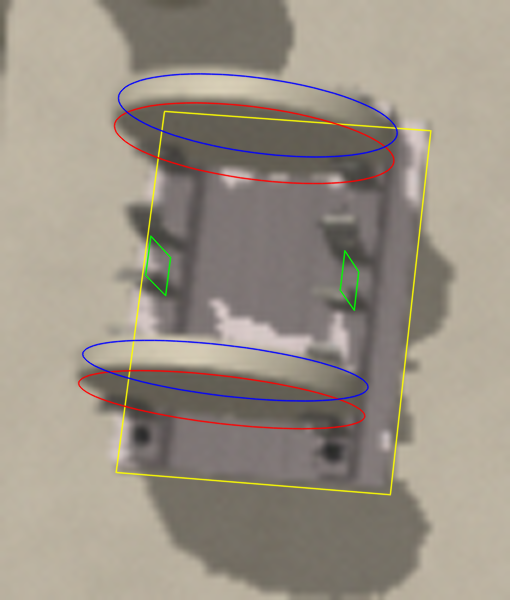

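View pics/ov2.png

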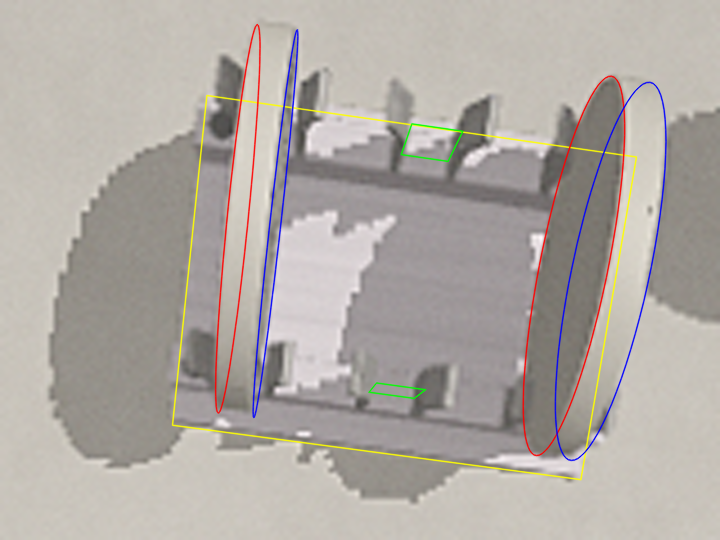

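```bash
python3 - <<'E'
from h import *
p=np.load("w11.npz");W=pts(p,p);R=quat(p["orientation"]);T=(W-p["tcp_pos"])@R  # tool coords
im=p["img"].astype(int)
m=np.zeros((384,512),bool);m[140:296,238:268]=1
m&=(abs(T[...,1])<.02)&(im.min(-1)>130)
q=T[m];print(len(q),q.min(0),q.max(0))
for v in range(144,294,10):
    r=m[v];
    if r.any(): print(v,np.where(r)[0][[0,-1]],np.median(T[v][r],0).round(4))
# overlay of model: centre z offset 21
imo=cv2.resize(p["img"][:,:,::-1],None,fx=1.5,fy=1.5)
t=np.linspace(0,2*np.pi,80)
for s,c in((-5,(255,0,0)),(5,(0,0,255))):
    X=np.c_[48*np.cos(t),np.full(80,s),21+48*np.sin(t)]/1000
    q=proj(p,X@R.T+p["tcp_pos"],p)*1.5;cv2.polylines(imo,[np.round(q).astype(np.int32)],True,c,1)
cv2.imwrite("pics/held.png",cv2.resize(imo[200:480,300:460],None,fx=2,fy=2))
E
```

```text
3321 [-0.23427301 -0.01999365 -0.03838988] [0.04805596 0.01996886 0.27901228]
144 [239 264] [ 0.0479 -0.0009  0.0213]
154 [240 264] [ 0.0443 -0.0006  0.0054]
164 [242 264] [ 0.0402  0.0002 -0.0024]
174 [240 261] [ 0.0362 -0.0011 -0.0083]
184 [240 264] [ 0.032  -0.0003 -0.0121]
194 [240 264] [ 0.0279 -0.0003 -0.0157]
204 [240 264] [ 0.0236 -0.0003 -0.0183]
214 [240 264] [ 0.0194 -0.0003 -0.0206]
224 [242 261] [ 0.0149 -0.0006 -0.0224]
234 [243 260] [ 0.0104 -0.0006 -0.0239]
244 [243 260] [ 0.0054 -0.0006 -0.0245]
254 [243 267] [ 0.0002 -0.0001 -0.0248]
264 [243 260] [-0.0055 -0.0006 -0.0246]
274 [243 260] [-0.0124 -0.0006 -0.0228]
284 [244 260] [-0.0201 -0.0003 -0.0205]
```

View pics/held.png

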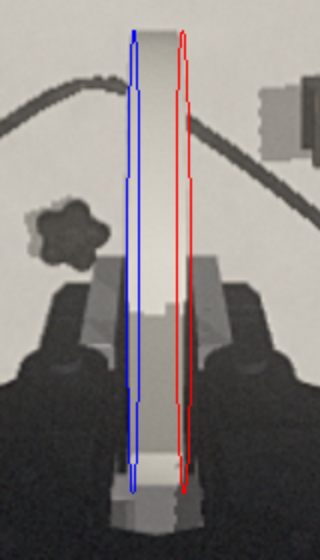

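send_rows(deltas=[[[0.7,4,0,0,0,-2],[1.5,8,0,0,0,-4],[2.3,11,0,0,0,-6],[2.8,13.4,0,0,0,-7.2],[2.8,13.4,-2,0,0,-7.2],[2.8,13.4,-4,0,0,-7.2],[2.8,13.4,-4,0,0,-7.2],[2.8,13.4,-4,0,0,-7.2],[2.8,13.4,-4,0,0,-7.2]]])

```text
clock: 12.55
tcp_pos: [0.5282, 0.1931, 0.2394]
orientation: [0.0, 0.728, 0.686, 0.001]
wrist_force: [0.1, -0.3, -0.9]
finger_gap: 0.009
```

```bash
python3 w.py w12; python3 ov.py w12 .527 .1945 -3.2 150 90 350 300 4 ov3; python3 rack.py w12;python3 -c "
from h import *
print(quat(np.load('w12.npz')['orientation']).round(3))"
```

```text
[ 0.208  0.285  0.027  1.311 -0.     1.838] [0.5282 0.1931 0.2394]
1015 x 0.4748220771574196 0.4891004186253283 y 0.15242753831211803 0.24370244536519445 zmax 0.11233822262602784
  slope deg (x per y) 2.908173332210378 x@.207 0.4833516904901112
1013 x 0.5638592272407075 0.5791996217051678 y 0.1477043478934392 0.23824541369451716 zmax 0.11236041352824508
  slope deg (x per y) 4.136139560312017 x@.207 0.5712965495410465
((526.5315551757812, 196.12115478515625), (95.83447265625, 134.1060333251953), 86.48258209228516) 183 0.01238390041419829
[[ 0.059  0.998  0.001]
 [ 0.998 -0.059  0.   ]
 [ 0.     0.001 -1.   ]]
```

View pics/w12.png

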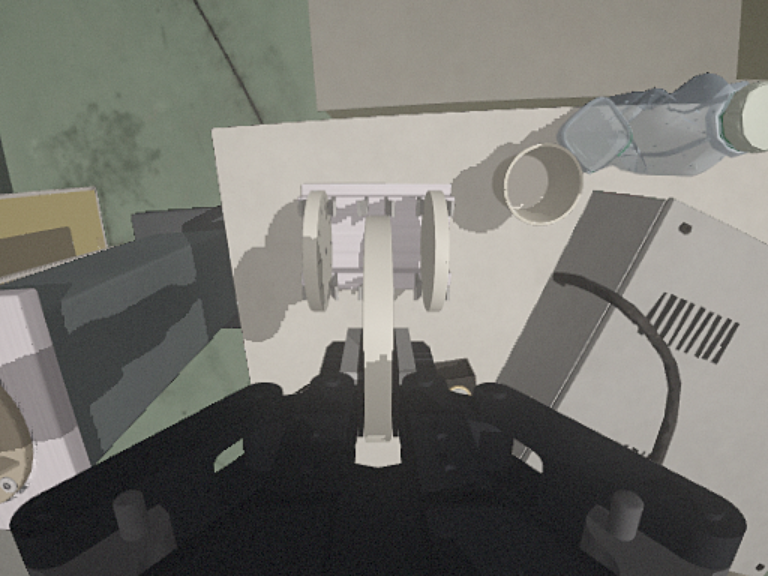

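View pics/ov3.png

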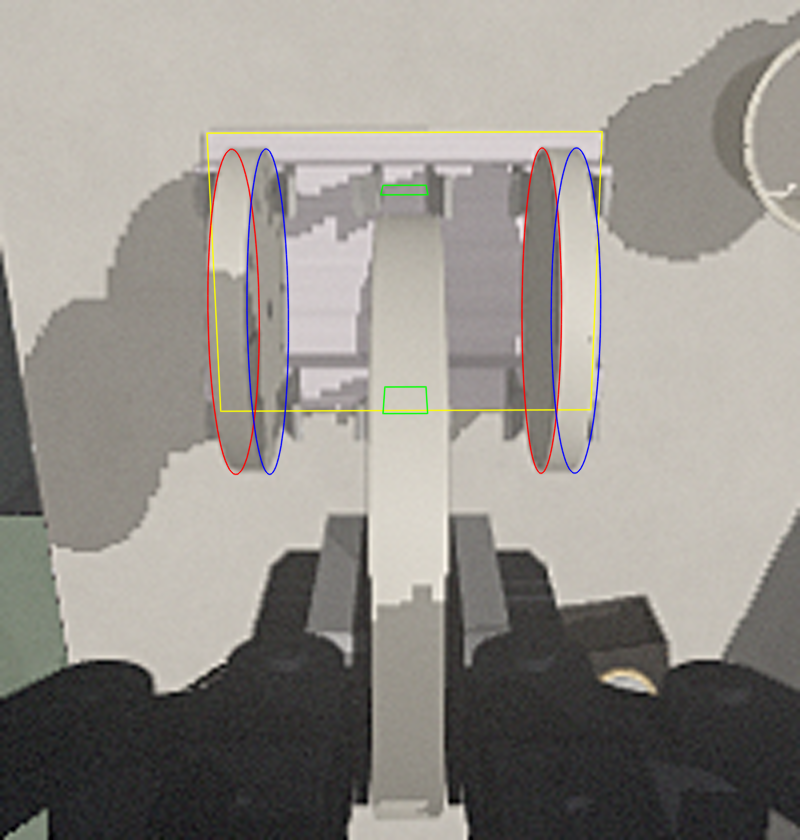

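send_rows(deltas=[[[-0.1,0.1,-3,0,0,0],[-0.1,0.2,-6,0,0,0],[-0.1,0.2,-8,0,0,0],[-0.1,0.2,-8,0,0,0],[-0.1,0.2,-8,0,0,0],[-0.1,0.2,-8,0,0,0]]])

```text
clock: 13.2
tcp_pos: [0.5279, 0.1959, 0.1603]
orientation: [0.001, 0.727, 0.686, 0.001]
wrist_force: [-0.6, 0.4, -1.6]
finger_gap: 0.0088
```

```bash
python3 w.py w13; python3 ov.py w13 .5268 .195 -3.2 130 90 370 300 3.3 ov4; python3 rack.py w13; python3 - <<'E'
from workcell import *
import cv2
p=read_camera("scene");cv2.imwrite("pics/s13.png",cv2.resize(p["img"][180:300,130:270,::-1],None,fx=5,fy=5,interpolation=cv2.INTER_CUBIC))
E
```

```text
[ 0.213  0.318 -0.124  1.126 -0.     1.842] [0.5279 0.1959 0.1603]
1995 x 0.4745525093244992 0.48927503004736655 y 0.15375237402731556 0.24418324492491614 zmax 0.11230133961823663
  slope deg (x per y) 2.494105856823243 x@.207 0.48355217236158843
1971 x 0.5638557798092045 0.5792318458389516 y 0.14655723902747841 0.23876057666381384 zmax 0.1123626672291939
  slope deg (x per y) 4.332522085423636 x@.207 0.5710329232777653
((527.2000122070312, 205.0458984375), (77.26469421386719, 134.02532958984375), 87.31629180908203) 482 0.013530620571879426
```

View pics/ov4.png

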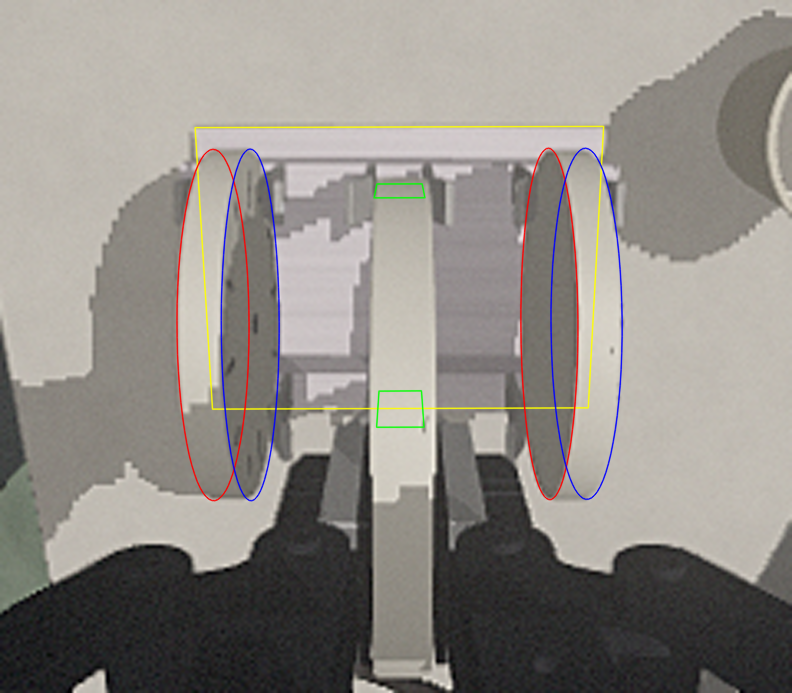

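View pics/s13.png

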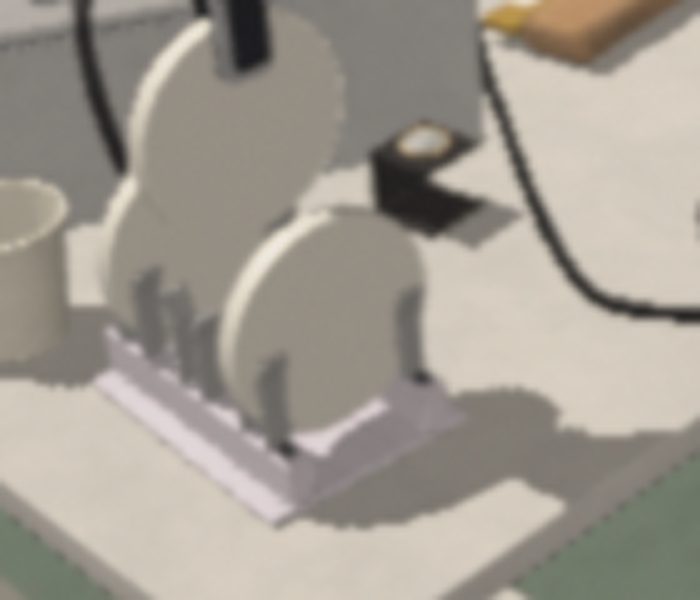

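send_rows(deltas=[[[-0.1,0,-0.5,0,0,0],[-0.1,0,-1.5,0,0,0],[-0.1,0,-2.5,0,0,0],[-0.1,0,-3.5,0,0,0],[-0.1,0,-4.4,0,0,0],[-0.1,0,-5.2,0,0,0],[-0.1,0,-6,0,0,0],[-0.1,0,-6.5,0,0,0],[-0.1,0,-6.5,0,0,0]]])

```text
clock: 14.2
tcp_pos: [0.5254, 0.1957, 0.0925]
orientation: [-0.0, 0.727, 0.686, -0.0]
wrist_force: [0.8, 0.3, -1.9]
finger_gap: 0.0092
```

```bash
python3 w.py w14; python3 ov.py w14 .5268 .195 -3.2 130 90 370 300 3.3 ov5; python3 rack.py w14 | grep slope -B1; python3 - <<'E'
from workcell import *
import cv2
p=read_camera("scene");cv2.imwrite("pics/s14.png",cv2.resize(p["img"][180:300,130:270,::-1],None,fx=5,fy=5,interpolation=cv2.INTER_CUBIC))
E
```

```text
[ 0.213  0.365 -0.232  0.974 -0.     1.842] [0.5254 0.1957 0.0925]
6537 x 0.47658455477539796 0.5299970247484709 y 0.1603849057991798 0.24429921489752915 zmax 0.121154969246269
  slope deg (x per y) -14.43015659045046 x@.207 0.5067532373641284
4267 x 0.5300053421410708 0.5788423627146824 y 0.16292639316026614 0.24311681118030148 zmax 0.12100074372897335
  slope deg (x per y) -1.2425735468661323 x@.207 0.5624085022479779
```

View pics/ov5.png

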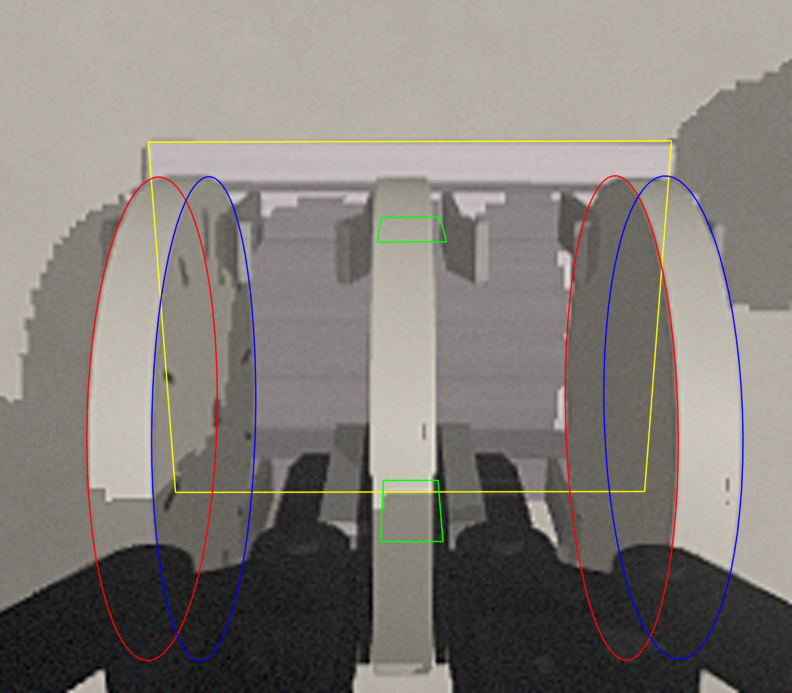

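View pics/s14.png

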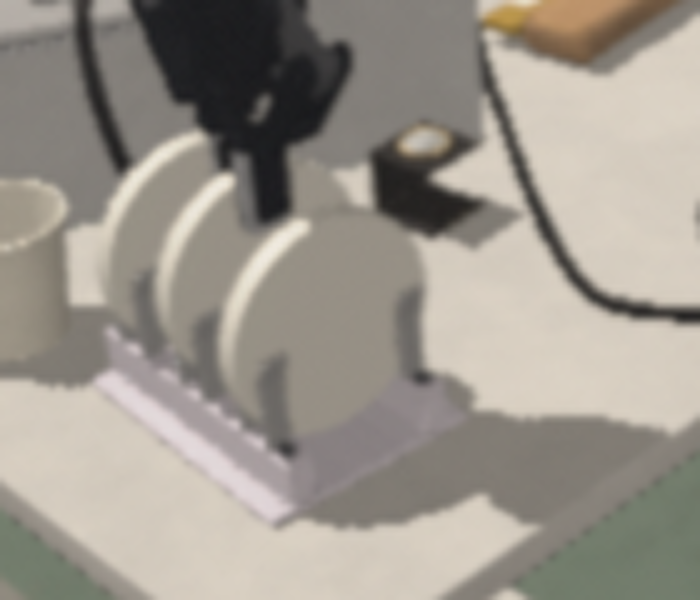

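send_rows(deltas=[[[0.05,0,-0.2,0,0,0],[0.05,0,-0.4,0,0,0],[0.05,0,-0.5,0,0,0],[0.05,0,-0.5,0,0,0],[0.05,0,-0.5,0,0,0]]])

```text
clock: 14.8
tcp_pos: [0.526, 0.1958, 0.0884]
orientation: [0.0, 0.727, 0.686, 0.0]
wrist_force: [-0.3, 0.6, -0.9]
finger_gap: 0.009
```

```bash
python3 - <<'E'
from workcell import *
import numpy as np
for i in range(3):
    s=get_state();print(np.round(s["tcp_pos"],4),np.round(s["wrist_force"],1));p=read_camera("top")
E
python3 w.py w15
python3 - <<'E'
from h import *
p=np.load("w15.npz");W=pts(p,p);z=W[...,2]
m=np.zeros(z.shape,bool);m[150:290,246:258]=1
R=quat(p["orientation"]);T=(W-p["tcp_pos"])@R;m&=(abs(T[...,1])<.012)&(z>.04)
q=W[m];print("top z",np.percentile(q[:,2],97),"near-end",q[np.argmax(q[:,1])],np.median(q[:,0]))
E
```

```text
[0.526  0.1958 0.0884] [-0.3  0.6 -0.9]
[0.5261 0.1958 0.0884] [ 0.5 -0.5 -1.8]
[0.5261 0.1958 0.0884] [ 0.   0.2 -0.9]
[ 0.213  0.37  -0.237  0.964 -0.     1.842] [0.5261 0.1958 0.0884]
top z 0.11339930960853356 near-end [0.52631139 0.24184355 0.07977778] 0.526470587618902
```

send_rows(deltas=[[[0,0,-0.1,0,0,0],[0,0,-0.2,0,0,0],[0,0,-0.2,0,0,0],[0,0,-0.2,0,0,0]]])

```text
clock: 15.4
tcp_pos: [0.5265, 0.1958, 0.0872]
orientation: [0.0, 0.727, 0.686, 0.001]
wrist_force: [-1.0, -0.6, 6.0]
finger_gap: 0.009
```

The upward force of about 7 N shows the disc is down on the rails. I open the fingers a little.

send_rows(deltas=[[[0,0,0,0,0,0],[0,0,0,0,0,0],[0,0,0,0,0,0],[0,0,0,0,0,0]]], jaw=-0.58)

```text
clock: 15.8
tcp_pos: [0.526, 0.1958, 0.0861]
orientation: [-0.0, 0.727, 0.686, -0.0]
wrist_force: [0.4, 0.7, 0.1]
finger_gap: 0.018
```

```bash
python3 w.py w16; python3 - <<'E'
from workcell import *
import cv2
p=read_camera("scene");cv2.imwrite("pics/s16.png",cv2.resize(p["img"][180:300,130:270,::-1],None,fx=5,fy=5,interpolation=cv2.INTER_CUBIC))
E
```

```text
[ 0.213  0.372 -0.24   0.96  -0.     1.842] [0.526  0.1958 0.0861]
```

View pics/w16.png

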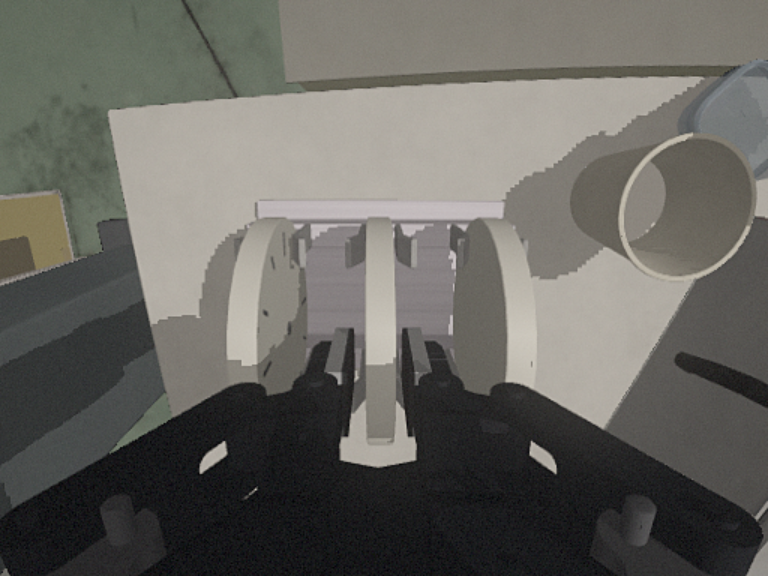

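View pics/s16.png

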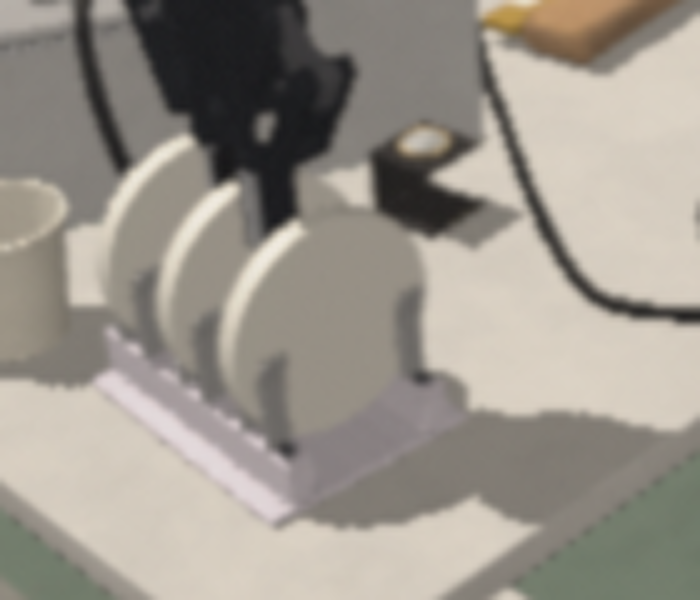

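The disc stands in the slot with a gap to both fingers (disc at columns 366–396, pads at 350 and 405). I withdraw straight up.

send_rows(deltas=[[[0,0,0.5,0,0,0],[0,0,1.5,0,0,0],[0,0,3,0,0,0],[0,0,5,0,0,0],[0,0,8,0,0,0],[0,0,12,0,0,0],[0,0,15,0,0,0],[0,0,17,0,0,0],[0,0,17,0,0,0],[0,0,17,0,0,0]]])

```text
clock: 16.9
tcp_pos: [0.5263, 0.1958, 0.2569]
orientation: [0.0, 0.727, 0.686, 0.001]
wrist_force: [0.3, 0.1, 0.2]
finger_gap: 0.0181
```

```bash
python3 w.py w17; python3 - <<'E'
from h import *
from workcell import *
p=read_camera("scene");cv2.imwrite("pics/s17.png",cv2.resize(p["img"][180:300,130:270,::-1],None,fx=5,fy=5,interpolation=cv2.INTER_CUBIC))
p=np.load("w17.npz");W=pts(p,p);z=W[...,2]
a=np.radians(-3.2);L=(W-[.5268,.195,.064]);L=np.stack([L[...,0]*np.cos(a)+L[...,1]*np.sin(a),-L[...,0]*np.sin(a)+L[...,1]*np.cos(a),L[...,2]],-1)
for c in(-.045,0,.045):
    m=(abs(L[...,0]-c)<.014)&(abs(L[...,1])<.06)&(L[...,2]>.015)&(L[...,2]<.07)
    q=L[m];k=np.polyfit(q[:,2],q[:,0],1)
    print(c,len(q),"x",np.percentile(q[:,0],[2,98]).round(4),"y",np.percentile(q[:,1],[1,99]).round(4),"top",np.percentile(q[:,2],97).round(4))
E
```

```text
[ 0.213  0.28   0.063  1.352 -0.     1.842] [0.5263 0.1958 0.2569]
-0.045 848 x [-0.0501 -0.0402] y [-0.0398  0.0442] top 0.0483
0 646 x [-0.0049  0.0041] y [-0.0399  0.044 ] top 0.0482
0.045 866 x [0.0395 0.0495] y [-0.0401  0.044 ] top 0.048
```

View pics/w17.png

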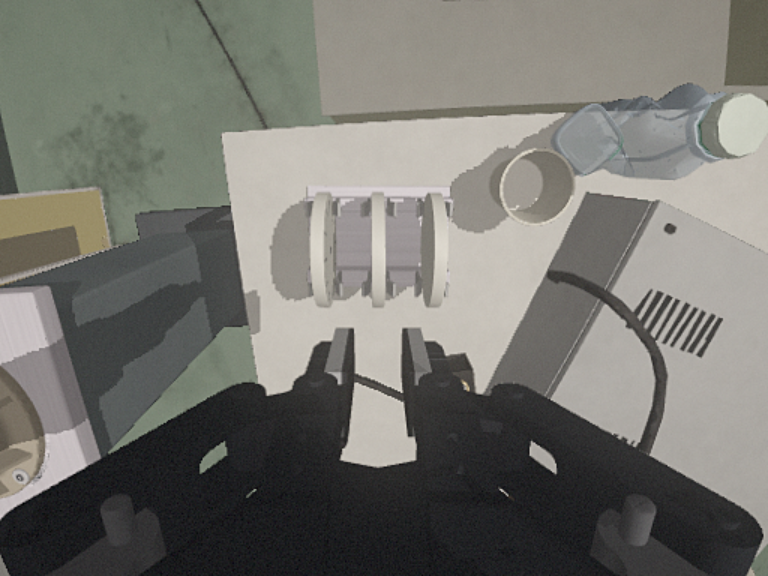

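View pics/s17.png

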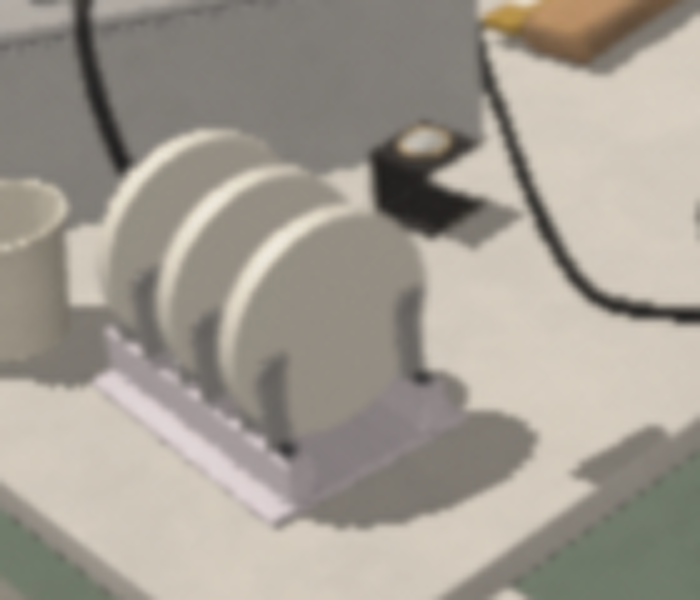

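The disc stands upright, fully down and centred between the two others. The tops agree to 0.3 mm, and it sits within 0.5 mm across. I'm handing in.

```bash
python3 -c "
from workcell import *
print(hand_in())"
```

```text
the job is handed in; nothing more can be done
None
```

The disc now stands released in the middle slot of the drying rack, and I handed the job in at about 17 s of the 58 s allowed. The hand-in gave no verdict.

- **Nest:** I pressed the disc's back edge down with the shut fingers. After I withdrew, it leaned on the slope by itself at a measured 54.5°.
- **Carry:** I pinched it by the raised edge at 50 N, lifted it clear, turned it upright and lowered it into the slot until about 7 N of contact. Then I opened the fingers to 18 mm and withdrew straight up.
- **Middle disc:** The last wrist-camera check put it within 0.5 mm across and about 2 mm along the slot. Its top was at the same height as the other two discs, to 0.3 mm.
- **Standing discs:** In the same check both were within about 0.5 mm of ±45 mm across. They showed the same offset of about 2 mm along the slot, so that is probably my estimate of the rack's position rather than a shift.
- **Loupe and star knob:** I never went near them and they look unmoved, but I did not measure their positions again at the end.
- **Camera agreement:** The top and wrist cameras differed by 1 to 2 mm in x, which is within the stated calibration. I used the wrist camera's values for the placing.

No check failed.

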